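# Lock a salvaged battery pack in its case

### The arm

A 6-joint arm with a two-finger parallel gripper is mounted at the origin on the work surface. World frame = base frame: x ahead of the robot, y to its left, z up, the work surface at z = 0. Lengths are in m, angles in degrees, forces in N, time in s.
With the tool pointing down it reaches from about 0.3 to 0.85 m from the base axis. Payload 4.2 kg.
Tool frame: the origin (TCP) lies on the centre line of the jaws, within the pads' length; the fingertips stand 25 mm ahead of it and the grasp point (between the pads) lies 6 mm ahead of it; z points along the fingers, y is the line along which they close (so a half turn about z gives the same grasp; the last joint's range is limited). The gripper opens to 91 mm and grips with 3 to 60 N. Pads are 32 mm wide; open, the fingers measure 118 mm over their backs; the gripper's body (76 mm by 178 mm) begins 60 mm behind the grasp point.
Start: joints at [-67.895, 18.312, 89.639, -0, 72.044, -1.146], TCP at [0.227, -0.528, 0.239] pointing down, gripper open.
Joint ranges: [-177.97, 177.97], [-48.28, 115.42], [12.27, 149.76], [-77.06, 257.06], [2.81, 150.46], [-146.56, 146.56]. Speed limits (degrees/s): [147.25, 147.25, 180, 180, 180, 180].

### API

Orientations are given as [roll, pitch, yaw] about the fixed x, y, z axes, in that order (R = Rz(yaw) Ry(pitch) Rx(roll)).
In Python, from plant import env, optics, ticket, nets gives the robot as it stands.
- The arm moves only by the shell command python3 -m creep 'ROWS' [FORCE]. ROWS is JSON, a list that holds one entry, the list of rows, each a list of 7 numbers: the turn, a rotation vector about the tool's x, y, z in degrees, then the shift along the tool's x, y, z in mm, then the finger opening in mm, from 0 to 91.2. In form: [[[wx, wy, wz, dx, dy, dz, gripper], ...]]. A call has 1 to 10 rows; each row shifts and turns the commanded pose from where the row before left it, along the tool's axes as they then stand; what a row does not reach is not made up. A row lasts 1/12 s, in which the tool goes at most 41.7 mm and 7.16 degrees, less where a joint would pass 70% of its speed; a pose out of reach is approached as far as the arm can. A call with a gripper value outside its range is refused whole. The fingers move at their own pace and stop on an object; FORCE is the grip in N (left out, the last holds). Time passes only in rows, so rows that do not move let the fingers close. It gives the time, the measured TCP pose, the force, the opening and the grip force at its end, in the units of the state.
- env.read_state(): the state, without advancing time (a new reading comes with each control period).
- optics.get_image(name): name is "scene" or "side" or "wrist"; returns a dict with "frame" (420x560x3 uint8, red, green, blue), "z_map" (420x560 float32, m along the optical axis (not along the pixel's ray), 0 where there is no reading), "fovy" (degrees; the focal length in pixels is half the picture's height over the tangent of half this angle, whatever the lens; pixels are square), "cx", "cy" (the principal point, pixels), "camera_from_world" (4x4, takes a point from world to camera coordinates). Camera axes: x right, y down, z forward; pixel columns grow to the right and rows downward; lengths in m; the calibration is good to about 2 mm. The wrist camera is an equidistant fisheye: a pixel r from the principal point sees the ray r / f radians off the axis. A picture is of the moment at which its call begins.
- ticket.close_job(): hands the job in; it is judged then, once.
Trained networks look in a picture, given as the dict that the camera call returned (one of the last four; its "shot" number tells which), for a name from the list of things; names that differ only in an ending like _2 or _b are one class to them, and where a whole thing is asked for, a point or a joint stands for the part that bears it (a point fixed in the world has none). Each returns a list of dicts, best first, with "confidence" (0 to 1); they miss things now and then, are a little off and sometimes report something else, mostly with a low value. They report only what shows in the picture. A call takes as long as a camera call.
- nets.silhouettes(name, picture): "region" (420x560 bool, what is visible of it) and "location" ([column, row] in pixels, amid what is visible of it).
The state is a dict: "time_s": time; "q": joint angles; "dq": joint speeds; "joint_torque": joint torques, N m; "eef_pos": TCP position; "tcp_rot": TCP orientation; "force": force on the tool from outside, world axes, zero at the start; "wrist_torque": the same for the moment, N m; "opening": opening from 0.0 (shut) to 1.0 (fully open); "finger_force": force on a finger pad.
Only numpy, scipy, OpenCV 4.12 (cv2) and the standard library are available. Lean on these libraries where they do the work, as an engineer would, in place of code of your own. Each camera call takes 0.05 s, during which the arm holds its last target. There are 200 camera calls.

### The job

Lay the loose yellow battery pack gently, flat and label up, on the floor of the open blue case, without letting it fall. Then shut the case's lid fully, and after that swing the steel hasp right over so that it lies flat on the lid with the brass staple standing through its slot. Leave the circuit board, the clear tub and the screwdriver where they are.

Things in the scene. Friction and masses are not known exactly. Their poses are not given: they have to be found in the camera images.
- case: Blue battery case fixed to the bench: open-topped box 160 (x) x 230 (y) x 70 mm high, walls and floor 5 mm thick, so inside 150 x 220 x 65 mm. Origin at the centre of its underside; x points from the front (hasp side, nearer the robot) to the back (lid hinge), y along the front, z up.
- lid (a joint): Angle of the case's blue lid, a flat panel 160 x 230 x 8 mm hinged along the back top rim: 0 = shut (lid's top face then 78 mm above the bench), growing as it opens upward to 1.75; 1.57 = standing straight up. The stiff hinge keeps it wherever it is left, and it takes about 3 N at the edge to move it.
- lid_hinge (a point): Point on the lid's hinge axis (parallel to the case's y) at mid-width, at the underside of the panel: 80 mm behind the case's centre, 70 mm up. The axes turn with the lid: x runs from the lid's free edge to the hinge, z out of its outer face.
- lid_edge (a point): Middle of the lid's free edge, on its outer face; 160 mm from the hinge.
- staple (a point): Top of the brass staple (a loop 17 mm wide along y, 5 mm thick, 13.5 mm tall) that stands on the lid's outer face at mid-width, 29 mm from the lid's free edge.
- hasp (a joint): Angle of the steel hasp, a strap 92 x 40 x 4 mm with a red end, hinged on the middle of the case's front top edge: 0 = swung over, flat on the shut lid; 1.57 = straight up; more = leaning out towards the robot (at most 2.8). It stays where it is left (stiff hinge, about 1 N at its end). Slot 20 x 20 mm, 25 to 44 mm from the hinge axis.
- hasp_hinge (a point): Point on the hasp's hinge axis (parallel to the case's y) at mid-width: 86 mm in front of the case's centre, 81 mm up. Axes turn with the hasp: x along the strap to its red end.
- hasp_tip (a point): Middle of the hasp's red end, 90 mm from its hinge axis, mid-thickness.
- pack: Yellow battery pack with grey ends and a pale label on top, 110 (x) x 50 (y) x 26 mm high, about 0.28 kg, lying flat on the bench. Origin at the centre of its underside, x along its length, z up through the label.
- board: Bystander: green circuit board 100 x 70 mm, 13 mm high over its parts, lying flat. Origin at the centre of its underside.
- tub: Bystander: clear open plastic tub 110 x 150 x 50 mm. Origin at the centre of its underside.
- driver: Bystander: green-handled screwdriver 190 mm long, lying along its x.

How it is judged (in metres and radians):
On the way, in this order (a step that is already met when the one before it is completed fails the run):
1. the pack lies flat on the floor of the case, let go (x of pack in the frame of case between -0.07 and 0.07 m and y of pack in the frame of case between -0.105 and 0.105 m and z of pack in the frame of case between -0.002 and 0.013 m and angle between pack's own z axis and vertical below 0.12 rad and linear speed of pack below 0.02 m/s and contact force between the fingers and pack below 0.1 N), for 0.2 s.
2. then the lid is fully shut on it (x of pack in the frame of case between -0.07 and 0.07 m and y of pack in the frame of case between -0.105 and 0.105 m and z of pack in the frame of case between -0.002 and 0.013 m and angle between pack's own z axis and vertical below 0.12 rad and linear speed of pack below 0.02 m/s and value of joint lid below 0.05 rad), for 0.1 s.
3. then the hasp is swung over the staple, flat on the shut lid (value of joint lid below 0.05 rad and value of joint hasp below 0.08 rad), for 0.2 s.
At the end, for the whole second after the job is handed in: The pack lies at rest, flat (within 0.12 rad, label up) on the floor of the case (within 8 mm), the lid is shut within 0.05 rad, and the hasp lies over the staple within 0.08 rad of flat (all of step 3 and x of pack in the frame of case between -0.07 and 0.07 m and y of pack in the frame of case between -0.105 and 0.105 m and z of pack in the frame of case between -0.002 and 0.013 m and angle between pack's own z axis and vertical below 0.12 rad and linear speed of pack below 0.02 m/s); the robot touches nothing.
It fails at once if the pack is dropped: it falls free at more than 0.7 m/s (some 25 mm) (linear speed of pack above 0.7 m/s and contact force between the fingers and pack below 0.1 N).
It fails at once if the circuit board is shifted by more than 40 mm (distance of board from where it was at the start of the episode above 0.04 m).
It fails at once if the tub is shifted by more than 40 mm (distance of tub from where it was at the start of the episode above 0.04 m).
It fails at once if the screwdriver is shifted by more than 40 mm (distance of driver from where it was at the start of the episode above 0.04 m).
It also fails if it takes over 64 s, if anything falls off the work surface, if the arm or the gripper's body presses on something with over 40 N, if the wrist force passes 120 N, or if a joint passes its speed limit or range.

## Working session

There is one attempt and no reset: what is moved stays moved. The work goes in short steps, Python scripts to look and compute and a shell command to move; the robot and the scene stay as the last step left them, time stands still between calls to the robot, and variables do not carry over. Pictures are saved under pics/ and viewed, at most 10 in all, crops included, and the job is handed in when it is done.

```bash
ls; mkdir -p pics
cat > h.py <<'E'
import numpy as np, cv2
from plant import env, optics, ticket, nets
def cloud(p):
    f=p["frame"].shape[0]/2/np.tan(np.radians(p["fovy"])/2)
    z=p["z_map"]; v,u=np.mgrid[:z.shape[0],:z.shape[1]]
    X=np.stack([(u-p["cx"])/f*z,(v-p["cy"])/f*z,z,np.ones_like(z)],-1)
    return (X@np.linalg.inv(p["camera_from_world"]).T)[...,:3]
def save(p,n): cv2.imwrite("pics/"+n,p["frame"][...,::-1])
E
python3 - <<'E'
from h import *
s=env.read_state();print(s["time_s"],s["eef_pos"],s["tcp_rot"],s["force"])
ims=[]
for c in("scene","side"):
    p=optics.get_image(c);C=cloud(p);ims.append(p["frame"])
    T=np.linalg.inv(p["camera_from_world"]);print(c,T[:3,3].round(3),T[:3,2].round(2))
    for n in("case","lid","hasp","pack","board","tub","driver","staple"):
        for d in nets.silhouettes(n,p)[:1]:
            m=d["region"]&(p["z_map"]>0);P=C[m]
            if len(P)<5: continue
            r=cv2.minAreaRect((P[:,:2]*1000).astype(np.float32))
            print(n,round(d["confidence"],2),np.round(d["location"]),m.sum(),"min",np.percentile(P,2,axis=0).round(3),"max",np.percentile(P,98,axis=0).round(3),np.round(r[0]),np.round(r[1]),round(r[2],1))
a=cv2.resize(np.hstack(ims),(800,300)); 
for i,c in enumerate(("scene","side")): cv2.imwrite(f"pics/{c}0.png",ims[i][...,::-1])
E
```

```text
pics
0.0 [ 0.2268109  -0.52787721  0.2381018 ] [-1.79897204e+02  1.17332682e-03  2.32517900e+01] [-0.00467699  0.00916293 -0.17755755]
scene [ 1.129 -0.092  1.079] [-0.5   0.08 -0.87]
case 0.7 [254. 231.] 6455 min [ 0.478 -0.201  0.004] max [0.678 0.021 0.23 ] [567. -80.] [217. 273.] 4.2
lid 0.65 [257. 243.] 3607 min [ 0.651 -0.197  0.076] max [0.679 0.023 0.231] [600. -83.] [153. 279.] 4.5
pack 0.96 [368. 177.] 670 min [0.393 0.212 0.003] max [0.476 0.323 0.03 ] [423. 272.] [ 61. 133.] 30.5
board 0.9 [380. 234.] 874 min [ 0.569  0.208 -0.001] max [0.673 0.292 0.015] [618. 252.] [105.  78.] 21.9
tub 0.64 [125. 237.] 2779 min [ 0.443 -0.521 -0.001] max [ 0.583 -0.358  0.051] [ 496. -449.] [184. 143.] 72.5
driver 0.16 [259. 240.] 3551 min [ 0.652 -0.196  0.077] max [0.679 0.023 0.231] [664. -87.] [ 24. 227.] 4.6
staple 0.77 [261. 242.] 3638 min [ 0.65  -0.197  0.074] max [0.679 0.021 0.231] [601. -89.] [151. 269.] 5.6
side [0.053 0.596 0.856] [ 0.45 -0.56 -0.7 ]
case 0.9 [279. 187.] 5889 min [ 0.496 -0.206  0.005] max [0.67  0.027 0.23 ] [ 617. -184.] [259. 450.] 14.2
hasp 0.45 [315. 194.] 26 min [ 0.464 -0.109  0.101] max [ 0.492 -0.082  0.168] [481. -93.] [16. 40.] 37.5
pack 0.69 [250. 314.] 967 min [0.387 0.216 0.008] max [0.466 0.323 0.031] [437. 261.] [ 54. 131.] 29.7
board 0.85 [200. 276.] 896 min [0.568 0.207 0.001] max [0.673 0.295 0.016] [624. 250.] [109.  78.] 22.5
tub 0.66 [362. 160.] 1373 min [ 0.444 -0.522  0.002] max [ 0.58  -0.355  0.053] [ 535. -446.] [156. 162.] 73.8
staple 0.85 [260. 164.] 1999 min [ 0.646 -0.196  0.004] max [0.712 0.027 0.232] [ 757. -178.] [171. 465.] 37.6
```

View pics/scene0.png

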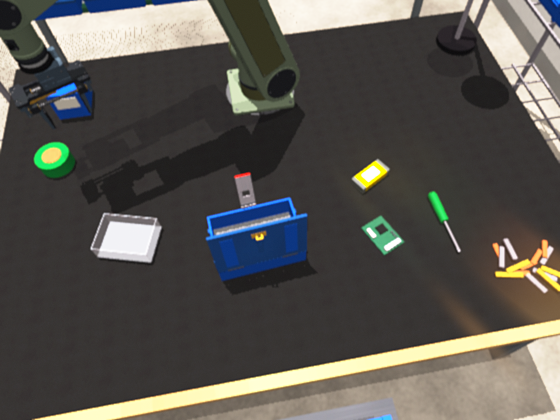

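View pics/side0.png

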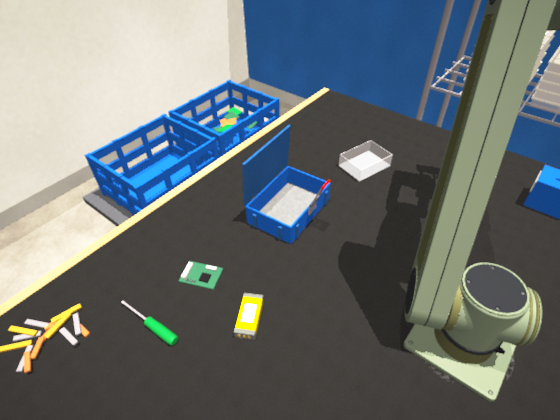

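The scene view shows the case at about (255,235) with its lid upright and the hasp leaning out at (245,188), red tip. The pack is at (370,175), the board at (382,234) and the screwdriver at (445,215). The side view agrees. Next I'll refine the pack, case, lid and hasp poses.

Run:
```python
from h import *
for c in("scene","side"):
    p=optics.get_image(c);C=cloud(p);ok=p["z_map"]>0
    d=nets.silhouettes("pack",p)
    m=cv2.dilate(d[0]["region"].astype(np.uint8),np.ones((5,5)))>0
    P=C[m&ok];P=P[(P[:,2]>.018)&(P[:,2]<.036)]
    r=cv2.minAreaRect((P[:,:2]*1000).astype(np.float32));print(c,"pack",r,np.median(P[:,2]),len(P))
    # case rim
    w=ok&(C[...,0]>.44)&(C[...,0]<.72)&(C[...,1]>-.25)&(C[...,1]<.07)
    R=C[w&(C[...,2]>.064)&(C[...,2]<.076)];r=cv2.minAreaRect((R[:,:2]*1000).astype(np.float32));print("rim",r,len(R))
    L=C[w&(C[...,2]>.10)&(C[...,0]>.58)]
    k=L.mean(0);n=np.linalg.svd(L-k)[2][2];n*=np.sign(n[0]);print("lid plane",k,n,"yaw",np.degrees(np.arctan2(n[1],n[0])),"tilt",np.degrees(np.arcsin(n[2])),"rms",((L-k)@n).std(),"y",np.percentile(L[:,1],[.5,99.5]),"zmax",L[:,2].max())
    H=C[w&(C[...,2]>.09)&(C[...,0]<.52)]
    if len(H)>5:
        print("hasp",len(H),np.percentile(H,[2,50,98],axis=0).round(3).tolist())
        print(np.polyfit(H[:,2],H[:,0],1),np.polyfit(H[:,2],H[:,1],1))
```

```text
scene pack ((431.30718994140625, 265.63665771484375), (51.85740280151367, 112.11148071289062), 29.951879501342773) 0.02613499347052395 564
rim ((589.4393310546875, -93.26805877685547), (172.4091033935547, 229.87782287597656), 5.0398335456848145) 401
lid plane [ 0.66501277 -0.08886205  0.17394305] [0.99258485 0.08398675 0.08787227] yaw 4.836514675536871 tilt 5.041212117581993 rms 0.001793728563645901 y [-0.20024825  0.02525424] zmax 0.2345036130709196
hasp 377 [[0.466, -0.122, 0.091], [0.481, -0.103, 0.136], [0.498, -0.083, 0.167]]
[-0.37966596  0.53240344] [-0.02967537 -0.09856494]
side pack ((430.1292419433594, 268.1357116699219), (50.239601135253906, 112.78118133544922), 29.453298568725586) 0.028284956590131083 893
rim ((584.0296020507812, -93.95988464355469), (166.5314178466797, 236.5040740966797), 5.1752166748046875) 578
lid plane [ 0.65721417 -0.07566185  0.17337767] [0.99427775 0.08220234 0.06822415] yaw 4.726204688299077 tilt 3.9119944352008185 rms 0.0015358639555370797 y [-0.19876831  0.02814591] zmax 0.23496392106536657
hasp 81 [[0.463, -0.12, 0.092], [0.474, -0.088, 0.146], [0.494, -0.081, 0.171]]
[-0.37949512  0.52996484] [-0.08397249 -0.08255647]
```

```bash
python3 -m creep '[[[0,0,0,25,-32.5,0,91],[0,0,0,25,-32.5,0,91],[0,0,0,25,-32.5,0,91],[0,0,0,25,-32.5,0,91],[0,0,0,25,-32.5,0,91],[0,0,0,25,-32.5,0,91],[0,0,0,25,-32.5,0,91],[0,0,0,25,-32.5,0,91],[0,0,0,25,-32.5,0,91],[0,0,0,25,-32.5,0,91]]]' 20
python3 -m creep '[[[0,0,0,25,-32.5,0,91],[0,0,0,25,-32.5,0,91],[0,0,0,25,-32.5,0,91],[0,0,0,25,-32.5,0,91],[0,0,0,25,-32.5,0,91],[0,0,0,25,-32.5,0,91],[0,0,0,25,-32.5,0,91],[0,0,0,25,-32.5,0,91],[0,0,0,25,-32.5,0,91],[0,0,0,25,-32.5,0,91]]]'
python3 -m creep '[[[0,0,-7,0,0,8,91],[0,0,-7,0,0,8,91],[0,0,-7,0,0,8,91],[0,0,-7,0,0,8,91],[0,0,-7,0,0,8,91],[0,0,-7,0,0,8,91],[0,0,-7,0,0,8,91],[0,0,-7,0,0,8,91],[0,0,-7,0,0,8,91],[0,0,-7,0,0,8,91]]]'
python3 -m creep '[[[0,0,-7,0,0,8,91],[0,0,-7,0,0,8,91],[0,0,-7,0,0,8,91],[0,0,-5.5,0,0,8,91],[0,0,0,0,0,0,91],[0,0,0,0,0,0,91]]]'
python3 - <<'E'
from h import *
p=optics.get_image("wrist");save(p,"w1.png");C=p["z_map"]
print([ (d["confidence"],d["location"]) for d in nets.silhouettes("pack",p)])
s=env.read_state();print(s["eef_pos"],s["tcp_rot"])
# refined pack from scene
for c in("scene","side"):
    p=optics.get_image(c);C=cloud(p)
    for d in nets.silhouettes("pack",p)[:1]:
        P=C[d["region"]&(p["z_map"]>0)];P=P[(P[:,2]>.018)&(P[:,2]<.036)];print(c,d["confidence"],len(P),P.mean(0))
E
```

```text
time_s: 1.93
eef_pos: [0.3283, -0.1292, 0.2393]
tcp_rot: [179.9, -0.1, 23.2]
force: [1.0, -0.3, -0.1]
opening: 0.999
finger_force: 0.0
time_s: 2.77
eef_pos: [0.4298, 0.2685, 0.239]
tcp_rot: [180.0, -0.0, 23.3]
force: [0.8, -0.1, 0.4]
opening: 0.998
finger_force: 0.0
time_s: 3.6
eef_pos: [0.4298, 0.2663, 0.1586]
tcp_rot: [180.0, 0.0, 93.6]
force: [-0.2, 0.4, -0.9]
opening: 1.002
finger_force: 0.0
time_s: 4.1
eef_pos: [0.4297, 0.2662, 0.1268]
tcp_rot: [-180.0, 0.0, 119.6]
force: [-0.0, 0.8, 1.0]
opening: 0.996
finger_force: 0.0
[(0.74, [279.7, 210.0])]
[0.43013339 0.26647351 0.12740953] [1.79946949e+02 3.17586885e-03 1.19639864e+02]
scene 0.87 538 [0.43498221 0.26192462 0.02596546]
side 0.97 891 [0.42738533 0.27131498 0.0279283 ]
```

```bash
python3 -m creep '[[[0,0,0,0,0,20,91],[0,0,0,0,0,20,91],[0,0,0,0,0,20,91],[0,0,0,0,0,15,91],[0,0,0,0,0,15,91],[0,0,0,0,0,7,91],[0,0,0,0,0,0,91],[0,0,0,0,0,0,30],[0,0,0,0,0,0,30],[0,0,0,0,0,0,30]]]' 25
python3 -m creep '[[[0,0,0,0,0,0,30],[0,0,0,0,0,0,30],[0,0,0,0,0,0,30],[0,0,0,0,0,0,30]]]'
```

```text
time_s: 5.23
eef_pos: [0.4305, 0.2667, 0.0309]
tcp_rot: [179.9, 0.0, 119.7]
force: [1.4, 0.1, 0.1]
opening: 0.812
finger_force: 0.0
time_s: 5.57
eef_pos: [0.4301, 0.2665, 0.0303]
tcp_rot: [179.9, 0.0, 119.8]
force: [1.2, -0.0, 1.6]
opening: 0.548
finger_force: 25.0
```

View pics/w1.png

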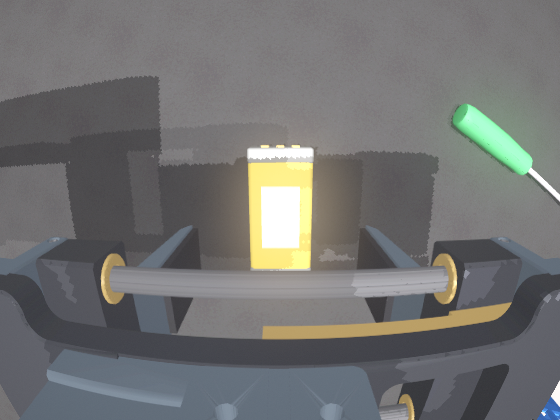

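```bash
python3 -m creep '[[[0,0,0,0,0,-10,30],[0,0,0,0,0,-20,30],[0,0,0,0,0,-25,30],[0,0,0,0,0,-25,30],[0,0,0,0,0,-25,30],[0,0,0,0,0,-25,30],[0,0,0,0,0,-25,30],[0,0,0,0,0,-20,30],[0,0,0,0,0,0,30]]]'
python3 - <<'E'
from h import *
from scipy.spatial.transform import Rotation as R
p=optics.get_image("wrist");s=env.read_state();print(s["eef_pos"],s["tcp_rot"],s["force"],s["opening"]*91.2,s["finger_force"])
T=np.linalg.inv(p["camera_from_world"]);Rt=R.from_euler("xyz",s["tcp_rot"],degrees=True)
print("cam in tool",Rt.inv().apply(T[:3,3]-s["eef_pos"]),"axis",Rt.inv().apply(T[:3,2]))
c=.586-.0*1;t=np.array([.586,-.094,.2])
for yaw in(4.8,184.8):
  Rn=R.from_euler("xyz",[180,0,yaw],degrees=True);print(yaw,Rt.inv().apply(t-s["eef_pos"])*1000,(Rt.inv()*Rn).as_rotvec(degrees=True))
E
```

```text
time_s: 6.32
eef_pos: [0.4315, 0.2673, 0.2093]
tcp_rot: [179.5, -0.0, 119.7]
force: [1.5, 0.9, -2.6]
opening: 0.546
finger_force: 25.0
[0.43043434 0.2666748  0.20674339] [1.79755099e+02 1.87741825e-03 1.19753035e+02] [ 0.34124476 -0.10914815 -3.63114594] 49.72930641102526 24.998838901519775
cam in tool [ 0.06956214  0.00210135 -0.14807278] axis [-0.25283373  0.00354753  0.96750324]
4.8 [-390.32913348  -43.96001374    6.56834017] [  0.15853636  -0.24447283 114.95283639]
184.8 [-390.32913348  -43.96001374    6.56834017] [  0.21694878   0.14068749 -65.0468577 ]
```

```bash
python3 -m creep '[[[0,0,-6.5,0,0,0,30],[0,0,-6.5,0,0,0,30],[0,0,-6.5,0,0,0,30],[0,0,-6.5,0,0,0,30],[0,0,-6.5,0,0,0,30],[0,0,-6.5,0,0,0,30],[0,0,-6.5,0,0,0,30],[0,0,-6.5,0,0,0,30],[0,0,-6.5,0,0,0,30],[0,0,-6.5,0,0,0,30]]]'
python3 -m creep '[[[0,0,0,-13,-37.3,0,30],[0,0,0,-13,-37.3,0,30],[0,0,0,-13,-37.3,0,30],[0,0,0,-13,-37.3,0,30],[0,0,0,-13,-37.3,0,30],[0,0,0,-13,-37.3,0,30],[0,0,0,-13,-37.3,0,30],[0,0,0,-13,-37.3,0,30],[0,0,0,-13,-37.3,0,30],[0,0,0,-12,-37.3,0,30]]]'
python3 -m creep '[[[0,0,0,0,0,0,30],[0,0,0,0,0,0,30]]]'
python3 - <<'E'
from h import *
p=optics.get_image("side");save(p,"s2.png")
p=optics.get_image("wrist");save(p,"w2.png")
s=env.read_state();print(s["eef_pos"],s["tcp_rot"],s["q"])
E
```

```text
time_s: 7.2
eef_pos: [0.4285, 0.2655, 0.2026]
tcp_rot: [-179.9, -0.3, -174.9]
force: [-0.8, 0.5, -2.3]
opening: 0.543
finger_force: 25.0
time_s: 8.03
eef_pos: [0.5884, -0.0965, 0.2024]
tcp_rot: [179.9, -0.3, -175.3]
force: [0.3, 1.1, -3.1]
opening: 0.542
finger_force: 25.0
time_s: 8.2
eef_pos: [0.5884, -0.0965, 0.2021]
tcp_rot: [179.9, -0.3, -175.5]
force: [-0.8, 0.9, -3.9]
opening: 0.542
finger_force: 25.0
[ 0.58789662 -0.09417374  0.20298221] [ 179.90525053   -0.23618068 -175.26777763] [-1.02234571e+01  2.16292843e+01  8.99481369e+01  3.28367463e-02
  6.86752142e+01 -1.04967493e+02]
```

View pics/s2.png

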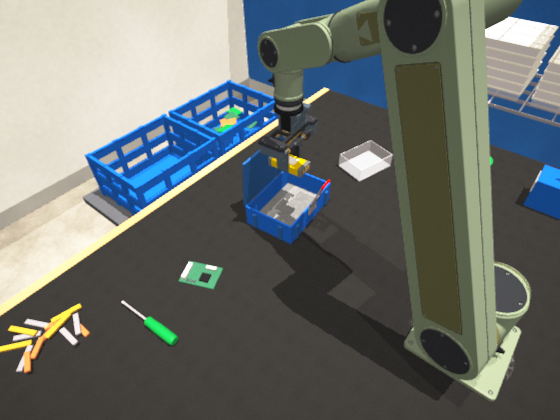

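View pics/w2.png

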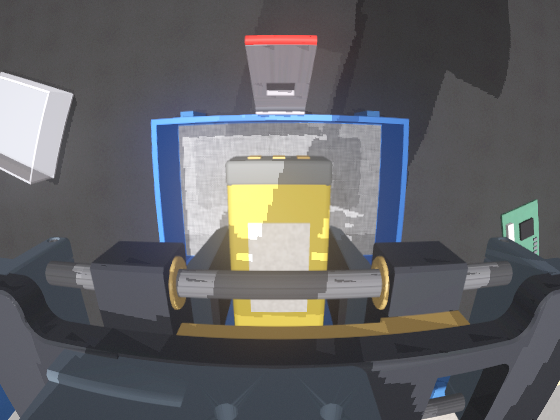

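```bash
python3 -m creep '[[[0,0,0,0,0,20,30],[0,0,0,0,0,20,30],[0,0,0,0,0,20,30],[0,0,0,0,0,20,30],[0,0,0,0,0,20,30],[0,0,0,0,0,20,30],[0,0,0,0,0,15,30],[0,0,0,0,0,12,30],[0,0,0,0,0,8,30],[0,0,0,0,0,4,30]]]'
python3 -m creep '[[[0,0,0,0,0,2,30],[0,0,0,0,0,2,30],[0,0,0,0,0,1,30],[0,0,0,0,0,0,30],[0,0,0,0,0,0,30]]]'
```

```text
time_s: 9.13
eef_pos: [0.588, -0.0933, 0.0446]
tcp_rot: [180.0, -0.2, -175.1]
force: [0.8, -0.5, -3.5]
opening: 0.544
finger_force: 25.0
time_s: 9.55
eef_pos: [0.5896, -0.0948, 0.0415]
tcp_rot: [-180.0, 0.1, -175.3]
force: [0.0, -0.2, -3.4]
opening: 0.549
finger_force: 25.0
```

```bash
for i in 1; do python3 -m creep '[[[0,0,0,0,0,2,30],[0,0,0,0,0,1,30],[0,0,0,0,0,0,30]]]'; python3 -m creep '[[[0,0,0,0,0,1,30],[0,0,0,0,0,0,30]]]'; python3 -m creep '[[[0,0,0,0,0,1,30],[0,0,0,0,0,0,30]]]'; done
```

```text
time_s: 9.8
eef_pos: [0.5891, -0.0948, 0.0378]
tcp_rot: [-180.0, -0.0, -175.3]
force: [0.4, 0.2, -3.7]
opening: 0.547
finger_force: 25.0
time_s: 9.97
eef_pos: [0.5892, -0.0948, 0.0368]
tcp_rot: [-180.0, -0.0, -175.3]
force: [-1.1, 0.2, -2.0]
opening: 0.549
finger_force: 25.0
time_s: 10.13
eef_pos: [0.5891, -0.0948, 0.0358]
tcp_rot: [180.0, -0.0, -175.3]
force: [0.0, 0.8, -2.4]
opening: 0.547
finger_force: 25.0
```

```bash
python3 -m creep '[[[0,0,0,0,0,1,30],[0,0,0,0,0,0,30]]]'; python3 -m creep '[[[0,0,0,0,0,0,52],[0,0,0,0,0,0,56],[0,0,0,0,0,0,60],[0,0,0,0,0,0,70],[0,0,0,0,0,0,80],[0,0,0,0,0,0,80],[0,0,0,0,0,0,80],[0,0,0,0,0,0,80]]]'
python3 -m creep '[[[0,0,0,0,0,-10,80],[0,0,0,0,0,-25,80],[0,0,0,0,0,-30,80],[0,0,0,0,0,-30,80],[0,0,0,0,0,-30,80],[0,0,0,0,0,-30,80],[0,0,0,0,0,-30,80],[0,0,0,0,0,0,80]]]'
python3 - <<'E'
from h import *
p=optics.get_image("wrist");save(p,"w3.png")
p=optics.get_image("side");C=cloud(p)
for d in nets.silhouettes("pack",p)[:1]:
    P=C[d["region"]&(p["z_map"]>0)];print(d["confidence"],len(P),np.percentile(P,[5,50,95],axis=0).round(3))
E
```

```text
time_s: 10.3
eef_pos: [0.5894, -0.0948, 0.0353]
tcp_rot: [-180.0, 0.0, -175.2]
force: [-1.5, -0.3, 0.3]
opening: 0.546
finger_force: 25.0
time_s: 10.97
eef_pos: [0.5893, -0.0948, 0.035]
tcp_rot: [-180.0, 0.0, -175.2]
force: [-0.2, -0.5, 0.7]
opening: 0.876
finger_force: 0.0
time_s: 11.63
eef_pos: [0.5923, -0.0953, 0.2277]
tcp_rot: [-179.8, 0.7, -175.2]
force: [0.3, -0.0, 0.5]
opening: 0.877
finger_force: 0.0
0.66 1336 [[ 0.45  -0.519  0.004]
 [ 0.518 -0.448  0.024]
 [ 0.574 -0.359  0.051]]
```

View pics/w3.png

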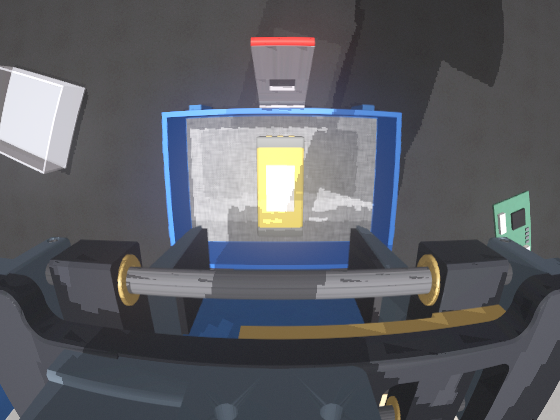

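The pack lies flat on the case floor, label up, at about (280,185). Next I'll go over the lid and compute the closing arc.

```bash
python3 -m creep '[[[0,0,0,0,0,-30,40],[0,0,0,0,0,-30,20],[0,0,0,0,0,-30,0],[0,0,0,0,0,-15,0],[0,0,0,-30,12,0,0],[0,0,0,-30,13,0,0],[0,0,0,-30,12,0,0],[0,0,0,-31,13,0,0],[0,0,0,0,0,0,0],[0,0,0,0,0,0,0]]]'
python3 -m creep '[[[0,0,0,0,0,20,0],[0,0,0,0,0,25,0],[0,0,0,0,0,25,0],[0,0,0,0,0,20,0],[0,0,0,0,0,17,0],[0,0,0,0,0,0,0],[0,0,0,0,0,0,0]]]'
python3 - <<'E'
from h import *
s=env.read_state();e=s["eef_pos"];print(e,s["tcp_rot"],s["force"],s["opening"])
a=np.radians(4.8);d=e[:2]-[.586,-.094];print("case xy",d@[np.cos(a),np.sin(a)],d@[-np.sin(a),np.cos(a)])
p=optics.get_image("scene");C=cloud(p)
w=(p["z_map"]>0)&(C[...,0]>.58)&(C[...,0]<.69)&(C[...,1]>-.19)&(C[...,1]<-.05)&(C[...,2]>.1)&(C[...,2]<.24)
L=C[w];k=L.mean(0);n=np.linalg.svd(L-k)[2][2];n*=np.sign(n[0]);print(k,n,len(L),((L-k)@n).std(),L[:,2].max())
t=np.radians(np.linspace(85.4,0,20));P=np.c_[80-130*np.cos(t)+8*np.sin(t)+16,70+130*np.sin(t)+8*np.cos(t)+25]
print(P.round(1)[[0,-1]]);D=np.diff(P,axis=0);print(np.c_[-D[:,0],-D[:,1]].round(1).tolist())
E
```

```text
time_s: 12.62
eef_pos: [0.7061, -0.034, 0.3212]
tcp_rot: [180.0, -0.3, -175.2]
force: [-1.0, -0.7, -0.1]
opening: 0.177
finger_force: 0.0
time_s: 13.2
eef_pos: [0.7042, -0.0356, 0.2171]
tcp_rot: [180.0, -0.2, -175.3]
force: [-0.1, 0.9, 1.1]
opening: 0.007
finger_force: 0.0
[ 0.70419876 -0.03558189  0.21714341] [ 179.99264822   -0.18463516 -175.2919439 ] [-0.07558024  0.89488829  1.12710811] 0.006674125227447382
case xy 0.12267252599642599 0.04832260848344297
[ 0.67046258 -0.14267293  0.16377011] [0.99168193 0.09114499 0.09088205] 1118 0.0014795334590964639 0.23458103438539146
[[ 93.5 225.2]
 [-34.  103. ]]
[[10.2, 0.6], [10.1, 1.4], [10.0, 2.2], [9.8, 3.0], [9.5, 3.7], [9.2, 4.4], [8.8, 5.2], [8.4, 5.8], [7.9, 6.5], [7.4, 7.1], [6.8, 7.6], [6.2, 8.1], [5.5, 8.6], [4.8, 9.0], [4.1, 9.3], [3.4, 9.6], [2.6, 9.9], [1.8, 10.1], [1.0, 10.2]]
```

```bash
python3 -m creep '[[[0,0,0,15,0,-4,0],[0,0,0,14,0,-4,0],[0,0,0,10.2,0,0.6,0],[0,0,0,10.1,0,1.4,0],[0,0,0,10,0,2.2,0],[0,0,0,9.8,0,3,0],[0,0,0,9.5,0,3.7,0],[0,0,0,9.2,0,4.4,0],[0,0,0,0,0,0,0]]]'
python3 -m creep '[[[0,0,0,8.8,0,5.2,0],[0,0,0,8.4,0,5.8,0],[0,0,0,7.9,0,6.5,0],[0,0,0,7.4,0,7.1,0],[0,0,0,6.8,0,7.6,0],[0,0,0,6.2,0,8.1,0],[0,0,0,0,0,0,0]]]'
python3 - <<'E'
from h import *
s=env.read_state();e=s["eef_pos"];print(e,s["tcp_rot"],s["force"])
a=np.radians(4.8);d=e[:2]-[.586,-.094];print("case xy",d@[np.cos(a),np.sin(a)],d@[-np.sin(a),np.cos(a)])
p=optics.get_image("scene");C=cloud(p);save(p,"sc4.png")
l=nets.silhouettes("lid",p)[0];L=C[l["region"]&(p["z_map"]>0)];k=np.median(L,0)
for _ in range(4): L=L[np.abs((L-k)@(n:=np.linalg.svd(L-L.mean(0))[2][2]))<.02];k=L.mean(0)
print(l["confidence"],k,n,len(L),L[:,2].max())
E
```

```text
time_s: 14.0
eef_pos: [0.6175, -0.0426, 0.2129]
tcp_rot: [-179.9, 0.2, -175.3]
force: [0.3, 0.8, -0.1]
opening: 0.007
finger_force: 0.0
time_s: 14.58
eef_pos: [0.5721, -0.0461, 0.1705]
tcp_rot: [-180.0, -0.0, -175.3]
force: [-0.1, 0.2, -0.2]
opening: 0.002
finger_force: 0.0
[ 0.57208722 -0.04614444  0.17053858] [-1.79991801e+02 -3.91011935e-02 -1.75262807e+02] [-0.08443989  0.18280308 -0.20081234]
case xy -0.009859539682769137 0.04885191664928173
0.87 [ 0.60914777 -0.09927069  0.1147115 ] [-0.52568937 -0.0442935  -0.84952267] 5011 0.16226781790398648
```

```bash
python3 -m creep '[[[0,0,0,5.5,0,8.6,0],[0,0,0,4.8,0,9,0],[0,0,0,4.1,0,9.3,0],[0,0,0,3.4,0,9.6,0],[0,0,0,2.6,0,9.9,0],[0,0,0,1.8,0,8,0],[0,0,0,1,0,6,0],[0,0,0,0,0,4,0],[0,0,0,0,0,0,0]]]'
python3 -m creep '[[[0,0,0,0,0,2,0],[0,0,0,0,0,1,0],[0,0,0,0,0,0,0]]]'
```

```text
time_s: 15.43
eef_pos: [0.5488, -0.0478, 0.1047]
tcp_rot: [180.0, -0.2, -175.3]
force: [-0.4, 0.9, 0.6]
opening: 0.007
finger_force: 0.0
time_s: 15.68
eef_pos: [0.5499, -0.0479, 0.1033]
tcp_rot: [-180.0, 0.0, -175.2]
force: [-0.7, 0.2, 1.6]
opening: 0.004
finger_force: 0.8
```

Keep pressing gently until the lid's stop gives a clear force.

```bash
python3 -m creep '[[[0,0,0,0,0,1,0],[0,0,0,0,0,0,0]]]';python3 -m creep '[[[0,0,0,0,0,1,0],[0,0,0,0,0,0,0]]]';python3 -m creep '[[[0,0,0,0,0,1,0],[0,0,0,0,0,0,0],[0,0,0,0,0,0,0]]]'
```

```text
time_s: 15.85
eef_pos: [0.5499, -0.0479, 0.1032]
tcp_rot: [-180.0, 0.1, -175.2]
force: [-2.7, 0.0, 7.7]
opening: 0.003
finger_force: 3.8
time_s: 16.02
eef_pos: [0.5499, -0.0479, 0.1032]
tcp_rot: [-180.0, 0.1, -175.2]
force: [-4.8, 0.8, 13.4]
opening: 0.006
finger_force: 6.8
time_s: 16.27
eef_pos: [0.5499, -0.0479, 0.1031]
tcp_rot: [-180.0, 0.1, -175.2]
force: [-5.7, 0.2, 19.6]
opening: 0.004
finger_force: 9.6
```

```bash
python3 -m creep '[[[0,0,0,0,0,-10,0],[0,0,0,0,0,-30,0],[0,0,0,0,0,-30,0],[0,0,0,0,0,-30,0],[0,0,0,0,0,-30,0],[0,0,0,29,-10,0,0],[0,0,0,29,-10,0,0],[0,0,0,29,-10,0,0],[0,0,0,29,-10,0,0],[0,0,0,29,-9,0,0]]]'
python3 -m creep '[[[0,0,0,0,0,0,0],[0,0,0,0,0,0,0]]]'
python3 - <<'E'
from h import *
s=env.read_state();e=s["eef_pos"];print(e,s["tcp_rot"],s["force"])
a=np.radians(4.8);d=e[:2]-[.586,-.094];print("case xy",d@[np.cos(a),np.sin(a)],d@[-np.sin(a),np.cos(a)])
p=optics.get_image("scene");C=cloud(p);save(p,"sc5.png");ok=p["z_map"]>0
D=C[...,:2]-[.586,-.094];X=D@[np.cos(a),np.sin(a)];Y=D@[-np.sin(a),np.cos(a)]
w=ok&(abs(Y)<.1)&(abs(X)<.07);print("lid z",np.percentile(C[w][:,2],[5,50,95]))
w=ok&(abs(X+.051)<.02)&(abs(Y)<.02)&(C[...,2]>.084)&(C[...,2]<.1);print("staple",w.sum(),X[w].mean(),Y[w].mean(),C[w][:,2].max())
w=ok&(X>-.14)&(X<-.08)&(abs(Y)<.04)&(C[...,2]>.1)&(C[...,2]<.175);print("hasp",w.sum(),X[w].min(),X[w].max(),np.percentile(Y[w],[2,98]),C[w][:,2].max())
t=np.radians(np.linspace(90,0,19));r=np.linspace(72,80,19)
P=np.c_[-86+r*np.cos(t)-2*np.sin(t)-16,81+r*np.sin(t)+2*np.cos(t)+25]
print(P[[0,-1]]);print((np.diff(P,axis=0)*-1).round(1).tolist())
E
```

```text
time_s: 17.1
eef_pos: [0.4081, -0.1091, 0.2301]
tcp_rot: [-180.0, 0.0, -175.2]
force: [-0.3, -0.6, -0.3]
opening: 0.004
finger_force: 0.0
time_s: 17.27
eef_pos: [0.4086, -0.1091, 0.2305]
tcp_rot: [-180.0, 0.1, -175.3]
force: [0.3, 0.0, 1.3]
opening: 0.008
finger_force: 0.0
[ 0.40858909 -0.10905035  0.23047435] [-1.79972142e+02  8.74729772e-02 -1.75349802e+02] [0.2555039  0.02483849 1.27612   ]
case xy -0.17804808731787644 -0.00015220110573397998
lid z [0.07527913 0.07841001 0.0816678 ]
staple 15 -0.051307202663136334 0.00041767571114111616 0.09215578122433155
hasp 332 -0.12232684541063828 -0.08831816793308536 [-0.0191804   0.01931163] 0.1705554902821399
[[-104.  178.]
 [ -22.  108.]]
[[-6.3, -0.3], [-6.4, 0.2], [-6.4, 0.8], [-6.3, 1.3], [-6.2, 1.9], [-6.0, 2.5], [-5.8, 3.0], [-5.6, 3.5], [-5.3, 4.0], [-4.9, 4.5], [-4.6, 4.9], [-4.1, 5.3], [-3.7, 5.7], [-3.2, 6.0], [-2.6, 6.3], [-2.1, 6.6], [-1.5, 6.8], [-0.9, 6.9]]
```

View pics/sc5.png

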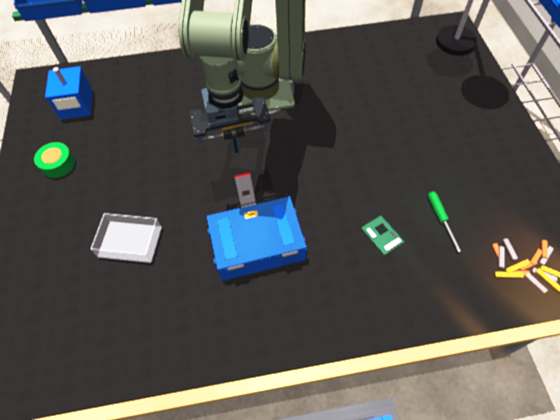

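The lid is shut, with the staple at (252,213). The hasp is upright with its red end at (243,176), and the gripper is in front of it. Now I'll swing the hasp over.

```bash
python3 -m creep '[[[0,0,0,0,0,20,0],[0,0,0,0,0,20,0],[0,0,0,0,0,12,0],[0,0,0,-14,0,0,0],[0,0,0,-12,0,0,0],[0,0,0,-12,0,0,0],[0,0,0,-12,0,0,0],[0,0,0,-12,0,0,0],[0,0,0,-12,0,0,0]]]'
python3 -m creep '[[[0,0,0,-6.3,0,-0.3,0],[0,0,0,-6.4,0,0.2,0],[0,0,0,-6.4,0,0.8,0],[0,0,0,-6.3,0,1.3,0],[0,0,0,-6.2,0,1.9,0],[0,0,0,-6,0,2.5,0],[0,0,0,-5.8,0,3,0],[0,0,0,-5.6,0,3.5,0],[0,0,0,-5.3,0,4,0],[0,0,0,-4.9,0,4.5,0]]]'
python3 -m creep '[[[0,0,0,-4.6,0,4.9,0],[0,0,0,-4.1,0,5.3,0],[0,0,0,-3.7,0,5.7,0],[0,0,0,-3.2,0,6,0],[0,0,0,-2.6,0,6.3,0],[0,0,0,-2.1,0,6.6,0],[0,0,0,-1.5,0,5.5,0],[0,0,0,-0.9,0,4,0],[0,0,0,0,0,2,0],[0,0,0,0,0,0,0]]]'
python3 -m creep '[[[0,0,0,0,0,1,0],[0,0,0,0,0,1,0],[0,0,0,0,0,0,0]]]'
```

```text
time_s: 18.07
eef_pos: [0.4847, -0.1024, 0.1782]
tcp_rot: [-180.0, 0.0, -175.2]
force: [-0.4, -0.4, 0.5]
opening: 0.002
finger_force: 0.4
time_s: 18.9
eef_pos: [0.5426, -0.0977, 0.1562]
tcp_rot: [-180.0, 0.0, -175.3]
force: [-0.8, -0.2, -0.3]
opening: 0.002
finger_force: 0.3
time_s: 19.73
eef_pos: [0.5645, -0.0958, 0.1097]
tcp_rot: [180.0, -0.0, -175.3]
force: [0.6, -0.3, -0.5]
opening: 0.004
finger_force: 0.0
time_s: 19.98
eef_pos: [0.5648, -0.0958, 0.1084]
tcp_rot: [-180.0, 0.0, -175.3]
force: [-0.7, 0.4, 0.0]
opening: 0.002
finger_force: 0.0
```

```bash
python3 -m creep '[[[0,0,0,0,0,1,0],[0,0,0,0,0,0,0]]]';python3 -m creep '[[[0,0,0,0,0,1,0],[0,0,0,0,0,0,0]]]';python3 -m creep '[[[0,0,0,0,0,1,0],[0,0,0,0,0,0,0],[0,0,0,0,0,0,0]]]'
```

```text
time_s: 20.15
eef_pos: [0.5648, -0.0959, 0.1082]
tcp_rot: [-180.0, 0.0, -175.2]
force: [-0.9, 0.1, 4.5]
opening: 0.002
finger_force: 2.4
time_s: 20.32
eef_pos: [0.5648, -0.0958, 0.1081]
tcp_rot: [-180.0, 0.1, -175.2]
force: [-2.5, -0.7, 11.0]
opening: 0.009
finger_force: 5.0
time_s: 20.57
eef_pos: [0.5648, -0.0958, 0.108]
tcp_rot: [-180.0, 0.1, -175.2]
force: [-4.6, 0.3, 15.0]
opening: 0.005
finger_force: 7.5
```

```bash
python3 -m creep '[[[0,0,0,0,0,-5,0],[0,0,0,0,0,-30,0],[0,0,0,0,0,-30,0],[0,0,0,0,0,-30,0],[0,0,0,0,0,-30,0],[0,0,0,0,0,-30,0],[0,0,0,30,0,0,0],[0,0,0,30,0,0,0],[0,0,0,30,0,0,0],[0,0,0,0,0,0,0]]]'
python3 - <<'E'
from h import *
a=np.radians(4.8)
p=optics.get_image("wrist");save(p,"w6.png")
p=optics.get_image("scene");C=cloud(p);ok=p["z_map"]>0
D=C[...,:2]-[.586,-.094];X=D@[np.cos(a),np.sin(a)];Y=D@[-np.sin(a),np.cos(a)]
w=ok&(abs(Y)<.016)&(X>-.03)&(X<0);print("hasp z",np.percentile(C[w][:,2],[5,50,95]))
w=ok&(abs(Y)>.03)&(abs(Y)<.1)&(X>-.06)&(X<.05);print("lid z",np.percentile(C[w][:,2],[5,50,95]))
print(env.read_state()["force"])
E
```

```text
time_s: 21.4
eef_pos: [0.4697, -0.1031, 0.2604]
tcp_rot: [180.0, -0.2, -175.3]
force: [-0.3, -0.9, -0.7]
opening: 0.007
finger_force: 0.0
hasp z [0.08061815 0.08322986 0.08686711]
lid z [0.07535107 0.07856486 0.55482657]
[ 0.76262601 -0.45670921 -0.48212362]
```

View pics/w6.png

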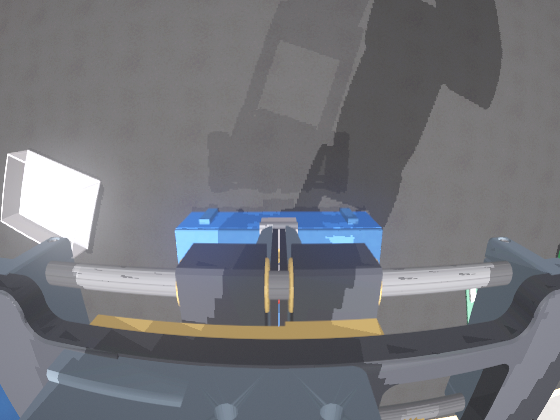

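The gripper hides the hasp in the wrist view, with the case front at (280,225). The depth readings give hasp 83 mm and lid 78.5 mm, so both are flat, and nothing is touching the robot. Handing in.

```bash
python3 -c "
from plant import ticket
print(ticket.close_job())"
```

```text
the job is handed in; nothing more can be done
None
```

The job is handed in, with no verdict returned: the pack was laid flat and label up in the case, the lid is shut (top at 78.5 mm) and the hasp lies flat on it (top at 83 mm), so the staple must be through its slot, though the gripper hid the slot in my last picture.

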